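# Load the reagent dock and lock its quarter-turn studs

## Task

Put every reagent cartridge lying on the bench into the dock bay of its own colour, sitting flat and fully down in the pocket. Lock all four of the dock's quarter-turn studs, those of empty bays too: push each in, turn it clockwise until its tongue points over the bay, and let it spring back into its notch. Do not knock over any of the jars, tubs or cartons.

Things in the scene. Friction and masses are not known exactly. Their poses are not given: they have to be found in the camera images.
- dock: Grey base plate 204 x 344 x 12 mm, fixed, carrying four bays side by side, 80 mm apart along y. Origin: centre of its underside; x points away from the robot. A locked stud's tongue covers the end of its pocket, so a bay must be loaded before its stud is locked.
- cart_red: Loose reagent cartridge, may be absent. Grey foot plate 120 (x) x 56 (y) x 8 mm; on its middle a white box 72 x 56 mm, to 42 mm high with its red lid; on that a red rib 50 (x) x 16 (y) mm, 42 to 74 mm high, to pinch across y. The plate shows 24 mm at each end. Same both ways round. 0.14 to 0.28 kg. Origin: centre of underside.
- bay_red: Fixed bay on the dock, red floor, white rim; the order of colours varies. Origin: middle of the pocket, at the dock's top (12 mm over the table); x points away from the robot to its stud. Pocket floor at z = 4 mm, inside 128 (x) x 64 (y) mm; rim 5 mm wide up to z = 12 mm, flush with a seated foot plate. Stud on a vertical axis at x = 86 mm, y = 0.
- press_red (a joint): How far the red bay's stud is pushed down, m: 0 out, 0.011 fully in; spring 3 N to 8 N. Out, in the bay's frame: red wing 40 mm long, 12 thick, from z = 34 to 66 mm, on a black disc 38 mm across, top at 34 mm, that fingertips may press on. Turns only when in beyond 0.0085; let go when fully turned it springs back to about 0.006: locked.
- stud_red (a joint): Turn of the red bay's stud, rad, clockwise from above: 0 open (wing along the bay's y, tongue to its -y), 1.57 end stop (wing along x, tongue to -x over the pocket). Steel tongue under the disc, in line with the wing, 14 mm wide, 42 mm from the axis. The notch takes it from about 1.4 on; let go earlier it stays about 0.0085 in, not locked.
- cart_yellow: Loose reagent cartridge, may be absent. Grey foot plate 120 (x) x 56 (y) x 8 mm; on its middle a white box 72 x 56 mm, to 42 mm high with its yellow lid; on that a yellow rib 50 (x) x 16 (y) mm, 42 to 74 mm high, to pinch across y. The plate shows 24 mm at each end. Same both ways round. 0.14 to 0.28 kg. Origin: centre of underside.
- bay_yellow: Fixed bay on the dock, yellow floor, white rim; the order of colours varies. Origin: middle of the pocket, at the dock's top (12 mm over the table); x points away from the robot to its stud. Pocket floor at z = 4 mm, inside 128 (x) x 64 (y) mm; rim 5 mm wide up to z = 12 mm, flush with a seated foot plate. Stud on a vertical axis at x = 86 mm, y = 0.
- press_yellow (a joint): How far the yellow bay's stud is pushed down, m: 0 out, 0.011 fully in; spring 3 N to 8 N. Out, in the bay's frame: yellow wing 40 mm long, 12 thick, from z = 34 to 66 mm, on a black disc 38 mm across, top at 34 mm, that fingertips may press on. Turns only when in beyond 0.0085; let go when fully turned it springs back to about 0.006: locked.
- stud_yellow (a joint): Turn of the yellow bay's stud, rad, clockwise from above: 0 open (wing along the bay's y, tongue to its -y), 1.57 end stop (wing along x, tongue to -x over the pocket). Steel tongue under the disc, in line with the wing, 14 mm wide, 42 mm from the axis. The notch takes it from about 1.4 on; let go earlier it stays about 0.0085 in, not locked.
- cart_green: Loose reagent cartridge, may be absent. Grey foot plate 120 (x) x 56 (y) x 8 mm; on its middle a white box 72 x 56 mm, to 42 mm high with its green lid; on that a green rib 50 (x) x 16 (y) mm, 42 to 74 mm high, to pinch across y. The plate shows 24 mm at each end. Same both ways round. 0.14 to 0.28 kg. Origin: centre of underside.
- bay_green: Fixed bay on the dock, green floor, white rim; the order of colours varies. Origin: middle of the pocket, at the dock's top (12 mm over the table); x points away from the robot to its stud. Pocket floor at z = 4 mm, inside 128 (x) x 64 (y) mm; rim 5 mm wide up to z = 12 mm, flush with a seated foot plate. Stud on a vertical axis at x = 86 mm, y = 0.
- press_green (a joint): How far the green bay's stud is pushed down, m: 0 out, 0.011 fully in; spring 3 N to 8 N. Out, in the bay's frame: green wing 40 mm long, 12 thick, from z = 34 to 66 mm, on a black disc 38 mm across, top at 34 mm, that fingertips may press on. Turns only when in beyond 0.0085; let go when fully turned it springs back to about 0.006: locked.
- stud_green (a joint): Turn of the green bay's stud, rad, clockwise from above: 0 open (wing along the bay's y, tongue to its -y), 1.57 end stop (wing along x, tongue to -x over the pocket). Steel tongue under the disc, in line with the wing, 14 mm wide, 42 mm from the axis. The notch takes it from about 1.4 on; let go earlier it stays about 0.0085 in, not locked.
- cart_blue: Loose reagent cartridge, may be absent. Grey foot plate 120 (x) x 56 (y) x 8 mm; on its middle a white box 72 x 56 mm, to 42 mm high with its blue lid; on that a blue rib 50 (x) x 16 (y) mm, 42 to 74 mm high, to pinch across y. The plate shows 24 mm at each end. Same both ways round. 0.14 to 0.28 kg. Origin: centre of underside.
- bay_blue: Fixed bay on the dock, blue floor, white rim; the order of colours varies. Origin: middle of the pocket, at the dock's top (12 mm over the table); x points away from the robot to its stud. Pocket floor at z = 4 mm, inside 128 (x) x 64 (y) mm; rim 5 mm wide up to z = 12 mm, flush with a seated foot plate. Stud on a vertical axis at x = 86 mm, y = 0.
- press_blue (a joint): How far the blue bay's stud is pushed down, m: 0 out, 0.011 fully in; spring 3 N to 8 N. Out, in the bay's frame: blue wing 40 mm long, 12 thick, from z = 34 to 66 mm, on a black disc 38 mm across, top at 34 mm, that fingertips may press on. Turns only when in beyond 0.0085; let go when fully turned it springs back to about 0.006: locked.
- stud_blue (a joint): Turn of the blue bay's stud, rad, clockwise from above: 0 open (wing along the bay's y, tongue to its -y), 1.57 end stop (wing along x, tongue to -x over the pocket). Steel tongue under the disc, in line with the wing, 14 mm wide, 42 mm from the axis. The notch takes it from about 1.4 on; let go earlier it stays about 0.0085 in, not locked.
- amber_a: Amber jar 48 mm across, 85 mm tall, loose bystander. Origin: centre of underside.
- amber_b: Amber jar 52 mm across, 95 mm tall, loose bystander. Origin: centre of underside.
- tub_a: White tub 60 mm across, 70 mm tall, loose bystander. Origin: centre of underside.
- tub_b: White tub 70 mm across, 90 mm tall, loose bystander. Origin: centre of underside.
- carton_a: Yellow carton 50 x 45 x 90 mm, loose bystander. Origin: centre of underside.
- carton_b: Yellow carton 50 x 45 x 90 mm, loose bystander. Origin: centre of underside.
There are look-alikes about, which are no part of the job. What is shaped like the cart_green but purple is not meant.

How it is judged:
At the end, for the whole second after the job is handed in: Each cartridge present lies in the bay of its colour, origin within 7 mm of the pocket's middle along x and y, on the floor (within 2.5 mm), tilt under 0.06 rad, lined up within 0.15 rad either way round, at rest; all four studs turned beyond 1.3 rad and sprung back to 4 to 7.8 mm in (x of cart_red in the frame of bay_red between -0.007 and 0.007 m and y of cart_red in the frame of bay_red between -0.007 and 0.007 m and z of cart_red in the frame of bay_red between 0.002 and 0.0065 m and angle between each of cart_red, cart_yellow, cart_green, cart_blue's own z axis and vertical below 0.06 rad and angle between the x axis of cart_red and the x axis of bay_red, either way round below 0.15 rad and linear speed of each of cart_red, cart_yellow, cart_green, cart_blue below 0.02 m/s and value of joint each of stud_red, stud_yellow, stud_green, stud_blue above 1.3 rad and value of joint press_red between 0.004 and 0.0078 m and x of cart_yellow in the frame of bay_yellow between -0.007 and 0.007 m and y of cart_yellow in the frame of bay_yellow between -0.007 and 0.007 m and z of cart_yellow in the frame of bay_yellow between 0.002 and 0.0065 m and angle between the x axis of cart_yellow and the x axis of bay_yellow, either way round below 0.15 rad and value of joint press_yellow between 0.004 and 0.0078 m and x of cart_green in the frame of bay_green between -0.007 and 0.007 m and y of cart_green in the frame of bay_green between -0.007 and 0.007 m and z of cart_green in the frame of bay_green between 0.002 and 0.0065 m and angle between the x axis of cart_green and the x axis of bay_green, either way round below 0.15 rad and value of joint press_green between 0.004 and 0.0078 m and x of cart_blue in the frame of bay_blue between -0.007 and 0.007 m and y of cart_blue in the frame of bay_blue between -0.007 and 0.007 m and z of cart_blue in the frame of bay_blue between 0.002 and 0.0065 m and angle between the x axis of cart_blue and the x axis of bay_blue, either way round below 0.15 rad and value of joint press_blue between 0.004 and 0.0078 m); the robot touches nothing.
It fails at once if a bystander jar, tub or carton is knocked over (angle between any of amber_a, amber_b, tub_a, tub_b, carton_a, carton_b's own z axis and vertical above 0.8 rad).
Of cart_red, cart_yellow, cart_green, cart_blue only 3 to 4 are there at a start; the rules pass over those that are not, and their reading is None.
At some moment in a run one of cart_red, cart_yellow, cart_green, cart_blue may be knocked a few centimetres aside while the robot is not near it.
Once in a run the grip may slacken for a moment while it holds something.
It also fails if it takes over 210 s, if anything falls off the work surface, if the arm or the gripper's body presses on something with over 40 N, if the wrist force passes 120 N, or if a joint passes its speed limit or range.

## Robot

A 7-joint arm with a two-finger parallel gripper is mounted at the origin on the work surface. World frame = base frame: x ahead of the robot, y to its left, z up, the work surface at z = 0. Lengths are in m, angles in rad, forces in N, time in s.
With the tool pointing down it reaches from about 0.4 to 0.875 m from the base axis. Payload 19.3 kg.
Tool frame: the origin (TCP) lies on the mounting face of the last link; the fingertips stand 173 mm ahead of it and the grasp point (between the pads) lies 155 mm ahead of it; z points along the fingers, y is the line along which they close (so a half turn about z gives the same grasp; the last joint's range is limited). The gripper opens to 85 mm and grips with 20 to 120 N. Pads are 22 mm wide; open, the fingers measure 114 mm over their backs; the gripper's body (76 mm by 85 mm) begins 54 mm behind the grasp point. The pads swing forward as they close: fully open they stand 13 mm farther back than shut.
Start: joints at [-0.07, 0.521, -0.036, 1.599, 0.021, 1.021, -0.113], TCP at [0.625, -0, 0.405] pointing down, gripper open.
Joint ranges: [-2.91, 2.91], [-0.3, 2.13], [-1.5, 1.42], [0.17, 2.43], [-1.26, 4.41], [0.16, 1.93], [-2.52, 2.52]. Speed limits (rad/s): [1.89, 1.89, 2.39, 2.39, 3.01, 3.01, 3.01].

## Interface

Orientations are given as a 3x3 rotation matrix whose columns are the frame's x, y, z axes.
In Python, from plant import env gives the robot as it stands. The module is installed in compiled form; this text tells all that it offers.
- The arm moves only by the tool move_arm, never from a script. Its argument "motion" is one flat list of numbers, 7 for each row, row after row: the shift along the tool's x, y, z in m, then the turn, a rotation vector about the tool's x, y, z in rad, then the finger opening in m, from 0 to 0.0854. In form: [dx, dy, dz, ax, ay, az, hand, dx, dy, dz, ax, ay, az, hand, ...]. A call has 1 to 5 rows; each row is the pose to reach, as a shift and turn from the pose commanded when the call began, along the tool's axes at that moment; what a row does not reach only later rows make up. A row lasts 1/8 s, in which the tool goes at most 62.5 mm and 10.7 degrees, less where a joint would pass 70% of its speed; a pose out of reach is approached as far as the arm can. A call with a gripper value outside its range is refused whole. The fingers move at their own pace and stop on an object; "grip_force" is the grip in N (left out, the last holds). Time passes only in rows, so rows that repeat a pose let the fingers close. It gives the time, the measured TCP pose, the force, the opening and the grip force at its end, in the units of the state.
- env.get_obs(): the state, without advancing time (a new reading comes with each control period).
- env.snapshot(name): name is "scene" or "side" or "wrist"; returns the picture (420x560x3 uint8, blue, green, red); there is no depth.
- env.camera_params(name): a dict with "fov_y" (degrees; the focal length in pixels is half the picture's height over the tangent of half this angle, whatever the lens; pixels are square), "cx", "cy" (the principal point, pixels), "k1" (the pictures are not rectified: a ray, as slopes to the right and down, at radius r is drawn at 1 + k1 r^2 times it, then the intrinsics apply), "rvec" (rotation vector, rad) and "tvec" (3), from world to camera coordinates, as OpenCV has them. Camera axes: x right, y down, z forward; pixel columns grow to the right and rows downward; lengths in m; the calibration is good to about 2 mm. A picture is of the moment at which its call begins: read the wrist's pose just before it. camera_params takes no time and is no camera call; for the wrist camera it gives the pose at the moment of the call.
- env.close_job(): hands the job in; it is judged then, once.
The state is a dict: "time_s": time; "joint_positions": joint angles; "qd": joint speeds; "tau": joint torques, N m; "position": TCP position; "tool_rot": TCP orientation; "force": force on the tool from outside, world axes, zero at the start; "ft_torque": the same for the moment, N m; "grip_width": opening from 0.0 (shut) to 1.0 (fully open); "grip_force": force on a finger pad.
Only numpy, scipy, OpenCV 4.12 (cv2) and the standard library are available. Lean on these libraries where they do the work, as an engineer would, in place of code of your own. Each camera call takes 0.05 s, during which the arm holds its last target. There are 200 camera calls.

## Working session

There is one attempt and no reset: what is moved stays moved. The work goes in short steps, Python scripts to look and compute and a tool call to move; the robot and the scene stay as the last step left them, time stands still between calls to the robot, and variables do not carry over. Pictures are saved under pics/ and viewed, at most 14 in all, crops included, and the job is handed in when it is done.

Besides the shell and the picture viewer there is one more tool, called after ">>>" as name(argument=value, ...), one argument or row to a line, values as JSON. move_arm: Moves the arm, as the interface text tells. Its arguments: {"type":"object","properties":{"motion":{"type":"array"},"grip_force":{"type":"number"}},"required":["motion"]}

```bash
mkdir -p pics
cat > h.py <<'E'
import numpy as np, cv2
from plant import env
def snap(n,f=None):
    p=env.camera_params(n); im=env.snapshot(n)
    if f: cv2.imwrite('pics/'+f,im)
    return im,p
def K(p):
    f=210/np.tan(np.radians(p['fov_y'])/2); return f
def ray(p,uv,z):
    """pixels -> world points on plane z"""
    f=K(p); uv=np.atleast_2d(np.array(uv,float))
    d=(uv-[p['cx'],p['cy']])/f; u=d.copy()
    for _ in range(20): u=d/(1+p['k1']*(u**2).sum(1,keepdims=True))
    R=cv2.Rodrigues(np.array(p['rvec'],float))[0]; t=np.array(p['tvec'],float).ravel()
    w=np.c_[u,np.ones(len(u))]@R; c=-R.T@t
    return c+w*((z-c[2])/w[:,2])[:,None]
def proj(p,P):
    R=cv2.Rodrigues(np.array(p['rvec'],float))[0]; t=np.array(p['tvec'],float).ravel()
    q=np.atleast_2d(P)@R.T+t; s=q[:,:2]/q[:,2:]
    return s*(1+p['k1']*(s**2).sum(1,keepdims=True))*K(p)+[p['cx'],p['cy']]
E
python3 - <<'E'
from h import *
o=env.get_obs(); print(o['time_s'],o['position'],o['tool_rot'],o['grip_width'],o['force'])
ims=[]
for n in ('scene','side','wrist'):
    im,p=snap(n,n+'0.png'); print(n,p)
E
```

```text
0.0 [ 6.24853647e-01 -3.58297139e-05  4.04144597e-01] [[-4.48669543e-06  9.99999359e-01 -1.13192746e-03]
 [ 9.99999995e-01  4.37918220e-06 -9.49848924e-05]
 [-9.49798747e-05 -1.13192788e-03 -9.99999355e-01]] 0.9993290384130015 [ 0.15256396 -0.29294003 -0.2925765 ]
scene {'fov_y': 43.889416694210006, 'cx': 273.1501008208758, 'cy': 209.81365735993816, 'k1': -0.061345641418008474, 'rvec': array([ 1.60582149,  1.61672622, -0.86277894]), 'tvec': array([-0.09055242, -0.23391769,  2.07678275])}
side {'fov_y': 47.974870656805265, 'cx': 281.5922151681286, 'cy': 208.03978657053602, 'k1': 0.016500109593366803, 'rvec': array([ 0.44464826, -2.68522062,  1.28728826]), 'tvec': array([0.51383639, 0.08468745, 1.72819669])}
wrist {'fov_y': 67.63787341595017, 'cx': 272.63515323300055, 'cy': 205.71664852648289, 'k1': -0.04866018659148461, 'rvec': array([-2.84812260e+00,  5.04333276e-04,  2.51001357e-03]), 'tvec': array([-0.62430639, -0.03779738,  0.37898608])}
```

View pics/scene0.png

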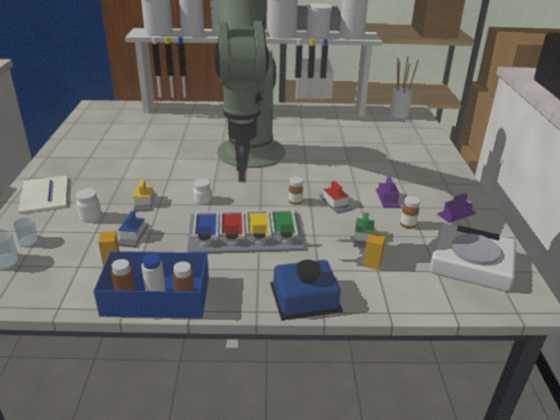

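View pics/side0.png

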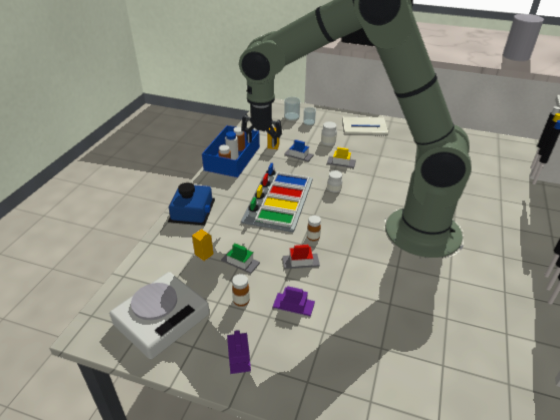

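View pics/wrist0.png

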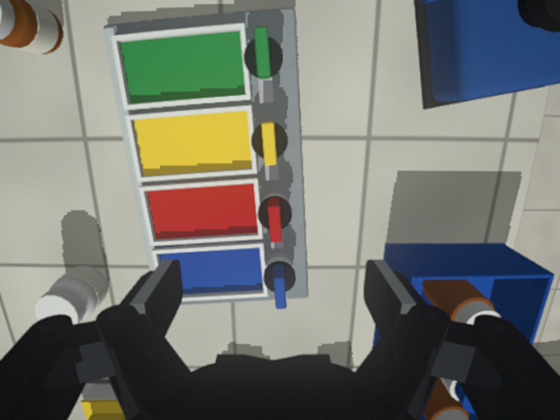

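The scene view shows four coloured cartridges: yellow (143,195), blue (130,228), red (335,195) and green (365,228).

Things that could be mistaken for them:
- purple cartridges at (388,192) and (458,208)
- yellow cartons at (109,245) and (374,250)
- blue tray at (153,285) and blue box at (305,288)
- the bay floors and stud wings at (205-285,225)

I choose the ribs that sit on a white box. The wrist view shows the bays from +y to -y as green, yellow, red, blue.

```bash
cat >> h.py <<'E'
HUE={'red':((0,7),(173,180)),'yellow':((21,33),),'green':((50,80),),'blue':((105,122),)}
def mask(im,c,s=120,v=50):
    h=cv2.cvtColor(im,cv2.COLOR_BGR2HSV); m=0
    for a,b in HUE[c]: m=m|cv2.inRange(h,(a,s,v),(b,255,255))
    return m
def comps(m,amin=25):
    n,l,s,c=cv2.connectedComponentsWithStats(m)
    return [(c[i],s[i],l==i) for i in range(1,n) if s[i][4]>=amin]
E
python3 - <<'E'
from h import *
P={n:(cv2.imread(f'pics/{n}0.png'),env.camera_params(n)) for n in('scene','side','wrist')}
for c in HUE:
    for n in('scene','side'):
        im,p=P[n]
        for ce,s,_ in comps(mask(im,c)):
            w=ray(p,ce,.055)[0]
            if .2<w[0]<.95 and abs(w[1])<.7: print(c,n,ce.round(),s[2:],w.round(3)[:2])
    im,p=P['wrist']
    for ce,s,l in comps(mask(im,c),300):
        k=max(cv2.findContours(l.astype('u1'),0,1)[0],key=cv2.contourArea)
        b=cv2.boxPoints(cv2.minAreaRect(k)); print(c,'wrist',ce.round(),s[4],ray(p,ce,.016)[0].round(4),ray(p,b,.016)[:,:2].round(4).tolist())
p=P['wrist'][1];R=cv2.Rodrigues(p['rvec'])[0];print(-R.T@p['tvec'])
E
```

```text
red scene [335. 191.] [ 22  17 195] [0.396 0.292]
red scene [232. 224.] [ 19  20 358] [ 0.595 -0.035]
red side [265. 179.] [ 6 13 57] [ 0.627 -0.044]
red side [286. 191.] [ 32  11 226] [0.525 0.001]
red side [301. 252.] [ 23  16 304] [0.373 0.304]
red wrist [203. 211.] 5017 [ 0.541  -0.0413  0.016 ] [[0.4756, -0.0163], [0.6019, -0.0076], [0.6048, -0.0682], [0.4725, -0.0782]]
red wrist [274. 219.] 523 [ 0.6264 -0.0519  0.016 ] [[0.617, -0.0254], [0.6323, -0.0245], [0.6356, -0.08], [0.6197, -0.081]]
yellow scene [142. 190.] [ 18  18 207] [ 0.407 -0.34 ]
yellow scene [258. 223.] [ 21  21 378] [0.589 0.042]
yellow scene [107. 239.] [ 18  18 143] [ 0.682 -0.385]
yellow scene [374. 250.] [ 21  35 334] [0.714 0.369]
yellow side [272. 142.] [12 15 97] [ 0.695 -0.321]
yellow side [342. 153.] [ 18  13 171] [ 0.381 -0.337]
yellow side [259. 191.] [ 7 14 63] [0.623 0.035]
yellow side [281. 203.] [ 34  13 276] [0.519 0.079]
yellow side [202. 244.] [ 22  32 481] [0.696 0.377]
yellow wrist [194. 143.] 6271 [0.5354 0.0392 0.016 ] [[0.4698, 0.0657], [0.5961, 0.074], [0.5997, 0.0113], [0.4671, 0.0015]
[... 1130 characters left out ...]
lue side [270. 169.] [ 5 12 43] [ 0.633 -0.123]
blue side [291. 180.] [ 30  10 189] [ 0.53  -0.076]
blue side [191. 205.] [  43   37 1138] [0.828 0.2  ]
blue wrist [492.  48.] 10195 [0.8586 0.1409 0.016 ] [[0.7759, 0.1846], [0.9263, 0.1917], [0.9481, 0.09], [0.7869, 0.0862]]
blue wrist [482. 277.] 7786 [ 0.8984 -0.1321  0.016 ] [[0.7522, -0.1385], [0.7788, -0.0334], [1.0082, -0.1195], [0.9992, -0.2449]]
blue wrist [218. 270.] 3354 [ 0.5554 -0.1204  0.016 ] [[0.4824, -0.0983], [0.6075, -0.0894], [0.61, -0.1468], [0.4792, -0.1571]]
blue wrist [280. 292.] 305 [ 0.6333 -0.1515  0.016 ] [[0.6254, -0.1301], [0.6387, -0.1295], [0.6409, -0.1749], [0.6272, -0.1756]]
[0.62500186 0.07307405 0.37274954]
```

```bash
python3 -c "
import cv2,numpy as np
a=cv2.imread('pics/scene0.png');s=cv2.resize(a[165:285,80:480],(800,240),interpolation=3)
b=cv2.imread('pics/side0.png');t=cv2.resize(b[120:330,190:390],(380,400))
c=np.zeros((600,800,3),'u1');c[:240]=s;c[240:,:343]=cv2.resize(b[120:330,190:390],(343,360));cv2.imwrite('pics/crop1.png',c)"
```

```text
(no output)
```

View pics/crop1.png

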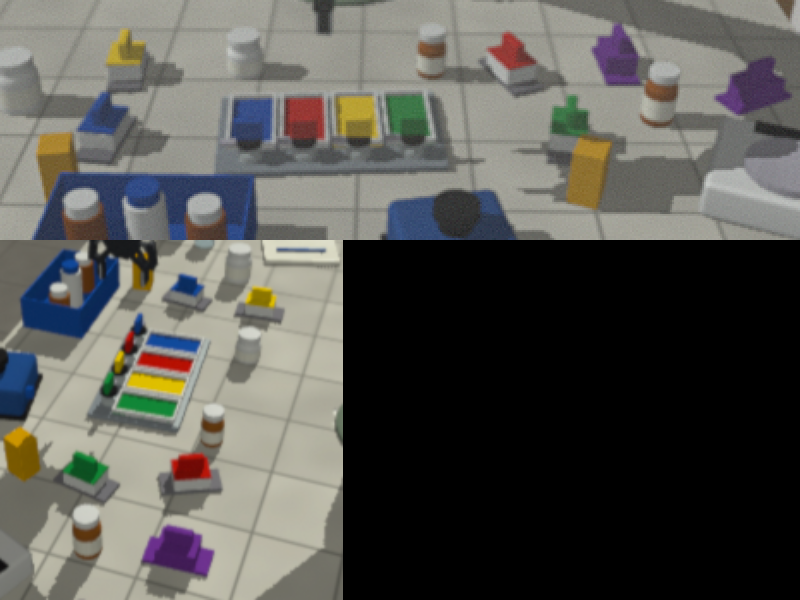

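The crop confirms the choice: red, green, yellow and blue ribs on white boxes are the targets. The purple ones and the cartons are not. I'll start with red, near (0.38, 0.30).

>>> move_arm(
  motion=[0.06,-0.05,0,0,0,0,0.085,0.11,-0.09,0,0,0,0,0.085,0.16,-0.13,0,0,0,0,0.085,0.2,-0.165,0,0,0,0,0.085,0.2,-0.165,0,0,0,0,0.085],
)

```text
time_s: 0.78
position: [0.4576, 0.203, 0.4049]
tool_rot: [[-0.005, 1.0, -0.001], [1.0, 0.005, 0.001], [0.001, -0.001, -1.0]]
force: [0.4, -0.5, 0.4]
grip_width: 0.993
grip_force: 0.0
```

>>> move_arm(
  motion=[0.04,-0.03,0,0,0,0,0.085,0.08,-0.06,0,0,0,0,0.085,0.1,-0.08,0,0,0,0,0.085,0.1,-0.08,0,0,0,0,0.085],
)

```text
time_s: 1.27
position: [0.3791, 0.3011, 0.4046]
tool_rot: [[-0.003, 1.0, -0.0], [1.0, 0.003, 0.0], [0.0, -0.0, -1.0]]
force: [-0.4, -0.6, -0.4]
grip_width: 0.996
grip_force: 0.0
```

Run:
```python
from h import *
o=env.get_obs(); print(o['time_s'],o['position'],o['tool_rot'].round(3).tolist())
im,p=snap('wrist','w1.png')
```

```text
1.275 [0.37910815 0.30106698 0.40463718] [[-0.003, 1.0, -0.0], [1.0, 0.003, 0.0], [0.0, -0.0, -1.0]]
```

View pics/w1.png

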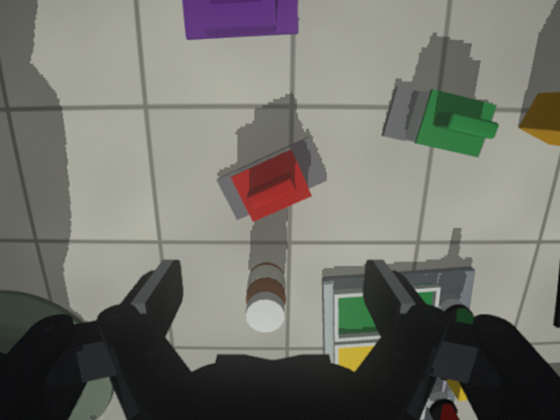

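The wrist view shows the red cartridge at (270,187), rotated about 25°, with an amber jar at (268,290). Green is at (450,122) and purple at (240,15).

```bash
cat >> h.py <<'E'
def rotz(o): return np.arctan2(o['tool_rot'][1][0],o['tool_rot'][0][0])
def meas(c,im,p,near,z=.042,amin=400,far=.1):
    best=None
    for ce,s,l in comps(mask(im,c),amin):
        k=max(cv2.findContours(l.astype('u1'),0,1)[0],key=cv2.contourArea)
        W=ray(p,k[:,0],z)[:,:2]
        (cx,cy),(w,h),a=cv2.minAreaRect((W*1000).astype('f4'))
        if w<h: w,h,a=h,w,a+90
        a=(a+90)%180-90; d=np.hypot(cx/1000-near[0],cy/1000-near[1])
        if d<far and (best is None or d<best[0]): best=(d,cx/1000,cy/1000,np.radians(a),w,h)
    return best
def go(x,y,z,yaw,o=None):
    """tool-frame shift and turn to reach target TCP x,y,z with tool x at yaw"""
    o=o or env.get_obs(); R=np.array(o['tool_rot']); c,s=np.cos(yaw),np.sin(yaw)
    T=np.array([[c,s,0],[s,-c,0],[0,0,-1]]).T
    T=np.column_stack([[c,s,0],[s,-c,0],[0,0,-1]])
    d=R.T@(np.array([x,y,z])-o['position']); r=cv2.Rodrigues(R.T@T)[0].ravel()
    print('GO shift',d.round(4),'turn',r.round(3))
E
python3 - <<'E'
from h import *
o=env.get_obs(); im=cv2.imread('pics/w1.png');p=env.camera_params('wrist')
b=meas('red',im,p,(.38,.3)); print(np.round(b,4)); print('jar',ray(p,[[265,313]],.085))
print('green',np.round(meas('green',im,p,(.56,.37)),4))
go(b[1],b[2],.30,b[3])
g=[(0.541,-.0413),(.5354,.0392),(.5289,.1218)]
E
```

```text
[5.20000e-03 3.78500e-01 2.95000e-01 4.26200e-01 7.15525e+01 5.59678e+01]
jar [[0.37173432 0.1651956  0.085     ]]
green [ 1.72000e-02  5.75000e-01  3.61500e-01 -1.99100e-01  8.10815e+01
  5.40117e+01]
GO shift [-0.005  -0.0015  0.1046] turn [0.    0.    1.145]
```

>>> move_arm(
  motion=[-0.005,-0.0015,0.03,0,0,0.185,0.06,-0.005,-0.0015,0.05,0,0,0.37,0.06,-0.005,-0.0015,0.08,0,0,0.555,0.06,-0.005,-0.0015,0.1,0,0,0.74,0.06,-0.005,-0.0015,0.1,0,0,0.925,0.06],
)

```text
time_s: 1.95
position: [0.3793, 0.2936, 0.3033]
tool_rot: [[0.803, 0.595, -0.001], [0.595, -0.803, -0.002], [-0.002, 0.001, -1.0]]
force: [0.0, 0.3, 0.7]
grip_width: 0.708
grip_force: 0.0
```

>>> move_arm(
  motion=[0,0,0.01,0,0,0.12,0.06,0,0,0.03,0,0,0.22,0.06,0,0,0.06,0,0,0.22,0.06,0,0,0.085,0,0,0.22,0.06,0,0,0.0875,0,0,0.22,0.06],
)

```text
time_s: 2.58
position: [0.3791, 0.2938, 0.216]
tool_rot: [[0.911, 0.412, -0.001], [0.412, -0.911, -0.002], [-0.002, 0.001, -1.0]]
force: [-0.0, -0.1, 0.7]
grip_width: 0.704
grip_force: 0.0
```

Run:
```python
from h import *
o=env.get_obs(); print(o['force']); go(.3785,.295,.217,.4262)
```

```text
[-0.03566015 -0.12172444  0.69927435]
GO shift [-0.     -0.0013 -0.001 ] turn [ 0.001  0.002 -0.002]
```

>>> move_arm(
  motion=[0,-0.001,0,0,0,0,0,0,-0.001,0,0,0,0,0,0,-0.001,0,0,0,0,0,0,-0.001,0,0,0,0,0,0,-0.001,0,0,0,0,0],
  grip_force=60,
)

```text
time_s: 3.2
position: [0.3783, 0.2961, 0.218]
tool_rot: [[0.911, 0.413, 0.001], [0.413, -0.911, 0.001], [0.001, -0.0, -1.0]]
force: [-0.5, 0.3, 10.1]
grip_width: 0.176
grip_force: 61.6
```

>>> move_arm(
  motion=[0,0,-0.03,0,0,0,0,0,0,-0.08,0,0,0,0,0,0,-0.13,0,0,0,0,0,0,-0.18,0,0,0,0,0,0,-0.184,0,0,0,0,0],
)

```text
validation failed for argument at $.mo...
```

Run:
```python
from h import *
o=env.get_obs(); print(o['force'],o['grip_width'],o['joint_positions'].round(2)); go(.46,.035,.40,.07)
```

```text
[-0.48219183  0.3388543  10.07009294] 0.17593281469941624 [-0.85  0.61  0.08  2.11 -0.11  0.42 -1.83]
GO shift [-0.0332  0.2714 -0.1822] turn [-0.001 -0.001  0.356]
```

>>> move_arm(
  motion=[0,0,-0.03,0,0,0,0,0,0,-0.08,0,0,0,0,0,0,-0.13,0,0,0,0,0,0,-0.18,0,0,0,0,-0.015,0.05,-0.182,0,0,0.05,0],
)

```text
time_s: 3.82
position: [0.3852, 0.2459, 0.4025]
tool_rot: [[0.929, 0.37, 0.005], [0.37, -0.929, 0.005], [0.006, -0.003, -1.0]]
force: [1.7, -2.1, -2.7]
grip_width: 0.179
grip_force: 60.1
```

>>> move_arm(
  motion=[0.001,0.04,0,0,0,0.1,0,0.001,0.09,0,0,0,0.2,0,-0.005,0.14,0,0,0,0.3,0,-0.008,0.19,0,0,0,0.306,0,-0.008,0.22,0,0,0,0.306,0],
)

```text
time_s: 4.45
position: [0.4585, 0.0343, 0.3997]
tool_rot: [[0.998, 0.068, 0.001], [0.068, -0.998, 0.0], [0.001, -0.0, -1.0]]
force: [0.6, 0.0, -0.9]
grip_width: 0.178
grip_force: 60.1
```

>>> move_arm(
  motion=[0,0,0,0,0,0,0,0,0,0,0,0,0,0],
)

```text
time_s: 4.7
position: [0.4581, 0.0371, 0.3993]
tool_rot: [[0.998, 0.07, -0.0], [0.07, -0.998, 0.0], [-0.0, -0.0, -1.0]]
force: [-0.5, 0.1, -0.4]
grip_width: 0.178
grip_force: 60.0
```

Run:
```python
from h import *
o=env.get_obs(); print(o['force'],o['grip_width'],o['position']); 
snap('wrist','w2.png')
```

```text
[-0.48520874  0.1069996  -0.40417951] 0.17756448776624253 [0.45810579 0.03707436 0.399289  ]
```

View pics/w2.png

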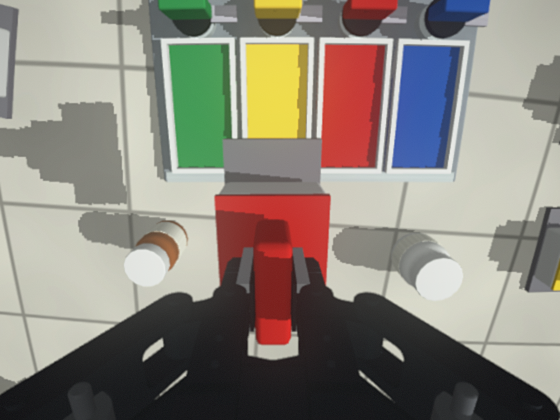

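The dock is clearly visible: green (200,105), yellow (275,88), red (352,105), blue (425,105). The red cartridge is held, with its plate end at row 139 and its lid edge at row 196.

```bash
cat >> h.py <<'E'
def bay(im,p,c,yaw,near):
    R=cv2.Rodrigues(np.array(p['rvec'],float))[0]; cam=-R.T@np.ravel(p['tvec'])
    u=np.array([[np.cos(yaw),np.sin(yaw)],[-np.sin(yaw),np.cos(yaw)]])
    best=None
    for ce,s,l in comps(mask(im,c),1500):
        d=np.hypot(*(ray(p,ce,.016)[0,:2]-near))
        if best is None or d<best[0]: best=(d,l)
    k=max(cv2.findContours(best[1].astype('u1'),0,1)[0],key=cv2.contourArea)[:,0]
    A=ray(p,k,.016)[:,:2]@u.T; B=ray(p,k,.024)[:,:2]@u.T; q=u@cam[:2]; r=[]
    for i in(0,1):
        f=lambda X,s:np.percentile(X[:,i],s)
        lo=f(A,4); lo=lo if q[i]>lo else f(B,4)
        hi=f(A,96); hi=hi if q[i]<hi else f(B,96)
        r.append((lo,hi))
    m=np.array([np.mean(x) for x in r])@u
    return m,[round(b-a,4) for a,b in r]
E
python3 - <<'E'
from h import *
im=cv2.imread('pics/w2.png');p=env.camera_params('wrist');o=env.get_obs()
C={}
for yaw in(.07,):
  for c,n in(('green',(.53,.12)),('red',(.54,-.04)),('blue',(.545,-.12))):
    C[c],s=bay(im,p,c,yaw,n); print(c,C[c].round(4),s)
d=C['green']-C['blue']; print('yaw',np.arctan2(-d[0],d[1]),np.hypot(*d))
# long edge yaw
for c in C:
    for ce,s,l in comps(mask(im,c),1500):
        k=max(cv2.findContours(l.astype('u1'),0,1)[0],key=cv2.contourArea)
        if s[1]<200: W=ray(p,k[:,0],.016)[:,:2]*1000; print(c,ce.round(),cv2.minAreaRect(W.astype('f4')))
zc=o['position'][2]-.218
P=ray(p,[[224,139],[321,139]],zc+.008)[:,:2]; L=ray(p,[[216,196],[329,196]],zc+.042)[:,:2]
R=np.array(o['tool_rot'])
for Q in(P,L): print('held edge in tool xy',((np.c_[Q,[0,0]]-[*o['position'][:2],0])@R)[:,:2].round(4))
E
```

```text
green [0.5294 0.1212] [np.float64(0.1258), np.float64(0.0552)]
red [ 0.5409 -0.0412] [np.float64(0.126), np.float64(0.0623)]
blue [ 0.5467 -0.1208] [np.float64(0.1257), np.float64(0.0617)]
yaw 0.07137935082621334 0.2425581374614823
green [198. 104.] ((529.4393310546875, 121.61936950683594), (126.12470245361328, 54.74565505981445), 4.130548477172852)
red [351. 104.] ((541.0823974609375, -41.90092468261719), (126.12092590332031, 61.59688186645508), 4.175398826599121)
red [273. 249.] ((333.1351623535156, 28.448345184326172), (211.23687744140625, 134.43576049804688), 4.239019870758057)
blue [425. 105.] ((546.9805297851562, -122.3177261352539), (126.05931091308594, 59.14212417602539), 4.117784023284912)
held edge in tool xy [[ 0.0589 -0.0267]
 [ 0.0588  0.0277]]
held edge in tool xy [[ 0.035  -0.0265]
 [ 0.0349  0.0275]]
```

Run:
```python
from h import *
go(.5414,-.0405,.26,.072)
```

```text
GO shift [0.0776 0.0836 0.1392] turn [-0.     0.    -0.001]
```

>>> move_arm(
  motion=[0.04,0.04,0,0,0,0,0,0.0776,0.0836,0.01,0,0,0,0,0.0776,0.0836,0.06,0,0,0,0,0.0776,0.0836,0.11,0,0,0,0,0.0776,0.0836,0.139,0,0,0,0],
)

```text
time_s: 5.38
position: [0.541, -0.0402, 0.258]
tool_rot: [[0.997, 0.071, -0.002], [0.071, -0.997, 0.0], [-0.002, -0.0, -1.0]]
force: [1.8, 0.4, -1.8]
grip_width: 0.175
grip_force: 60.0
```

>>> move_arm(
  motion=[0,0,0,0,0,0,0,0,0,0,0,0,0,0],
)

```text
time_s: 5.62
position: [0.542, -0.0409, 0.2614]
tool_rot: [[0.998, 0.07, 0.001], [0.07, -0.998, 0.0], [0.001, -0.0, -1.0]]
force: [-0.7, -0.0, -1.0]
grip_width: 0.177
grip_force: 60.0
```

Run:
```python
from h import *
o=env.get_obs();print(o['force'],o['grip_width']);go(.5414,-.0405,.235,.072)
im,p=snap('wrist','w3.png')
```

```text
[-0.72563422 -0.01223058 -0.98143628] 0.17670537992624638
GO shift [-0.0006 -0.0005  0.0264] turn [-0.    -0.001 -0.002]
```

View pics/w3.png

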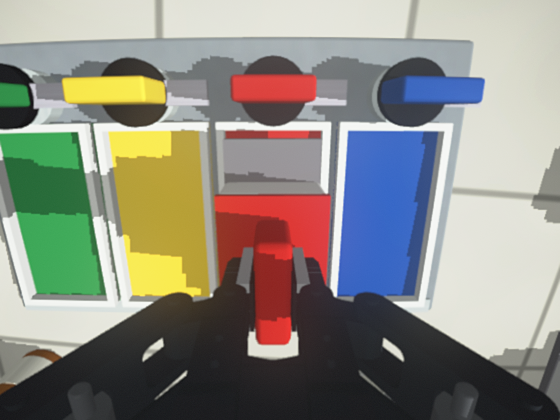

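The cartridge is centred over the red bay, and all four studs are open.

>>> move_arm(
  motion=[-0.0006,-0.0005,0.012,0,0,0,0,-0.0006,-0.0005,0.022,0,0,0,0,-0.0006,-0.0005,0.0262,0,0,0,0,-0.0006,-0.0005,0.0262,0,0,0,0],
)

```text
time_s: 6.18
position: [0.5409, -0.041, 0.2339]
tool_rot: [[0.998, 0.07, -0.0], [0.07, -0.998, 0.0], [-0.0, -0.0, -1.0]]
force: [-0.8, 0.0, 0.3]
grip_width: 0.179
grip_force: 64.4
```

Run:
```python
from h import *
o=env.get_obs();print(o['force'],o['grip_width']);go(.5414,-.0405,.235,.072)
im=cv2.imread('pics/w3.png');p=env.camera_params('wrist')
```

```text
[-0.79869141  0.01482743  0.3232527 ] 0.17895242878907616
GO shift [ 0.0005 -0.0004 -0.0011] turn [-0.     0.    -0.002]
```

>>> move_arm(
  motion=[0,0,0,0,0,0,0.06,0,0,0,0,0,0,0.06,0,0,-0.04,0,0,0,0.06,0,0,-0.1,0,0,0,0.06,0,0,-0.16,0,0,0,0.06],
)

```text
time_s: 6.8
position: [0.5408, -0.041, 0.3957]
tool_rot: [[0.998, 0.07, -0.0], [0.07, -0.998, -0.0], [-0.0, 0.0, -1.0]]
force: [1.1, 0.5, -0.2]
grip_width: 0.703
grip_force: 0.0
```

>>> move_arm(
  motion=[0.008,-0.06,0,0,0,0,0.06,0.016,-0.12,0,0,0,0,0.06,0.025,-0.18,0,0,0,0,0.06,0.034,-0.24,0,0,0,0,0.06,0.04,-0.28,0,0,0,0,0.06],
)

```text
time_s: 7.42
position: [0.5609, 0.2442, 0.3938]
tool_rot: [[0.997, 0.072, -0.0], [0.072, -0.997, 0.0], [-0.0, -0.0, -1.0]]
force: [0.6, -0.5, 0.3]
grip_width: 0.7
grip_force: 0.0
```

>>> move_arm(
  motion=[0.008,-0.06,0,0,0,0,0.06,0.018,-0.117,0,0,0,0,0.06,0.018,-0.117,0,0,0,0,0.06,0.018,-0.117,0,0,0,0,0.06],
)

```text
time_s: 7.92
position: [0.5712, 0.3587, 0.3936]
tool_rot: [[0.998, 0.07, -0.0], [0.07, -0.998, -0.001], [-0.0, 0.001, -1.0]]
force: [0.6, -0.5, 0.8]
grip_width: 0.702
grip_force: 0.0
```

Run:
```python
from h import *
o=env.get_obs();im,p=snap('wrist','w4.png')
b=meas('green',im,p,(.57,.36)); print(np.round(b,4),o['joint_positions'].round(2)); go(b[1],b[2],.217,b[3],o)
```

```text
[ 3.80000e-03  5.70600e-01  3.63800e-01 -1.89600e-01  7.03871e+01
  5.39511e+01] [-0.84  0.64  0.32  1.48 -0.21  1.06 -1.98]
GO shift [-0.0002 -0.0053  0.1766] turn [0.001 0.    0.259]
```

View pics/w4.png

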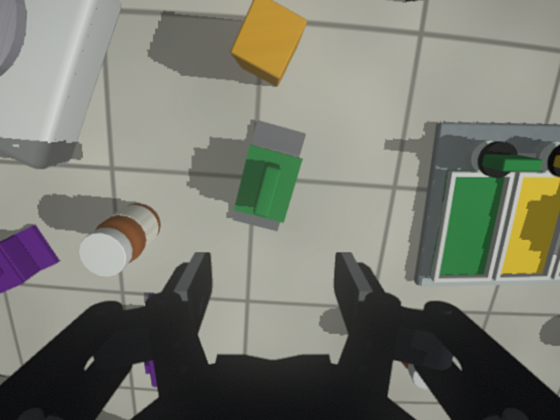

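Green is at (268,183), well clear of the carton and jar. I'll grasp it.

>>> move_arm(
  motion=[0,-0.0053,0.03,0,0,0.15,0.06,0,-0.0053,0.08,0,0,0.259,0.06,0,-0.0053,0.13,0,0,0.259,0.06,0,-0.0053,0.17,0,0,0.259,0.06,0,-0.0053,0.1756,0,0,0.259,0.06],
)

```text
time_s: 8.6
position: [0.5705, 0.3629, 0.2165]
tool_rot: [[0.982, -0.19, -0.003], [-0.19, -0.982, -0.002], [-0.002, 0.003, -1.0]]
force: [0.9, -0.2, -0.1]
grip_width: 0.708
grip_force: 0.0
```

>>> move_arm(
  motion=[0,0,0,0,0,0,0.06,0,0,0,0,0,0,0,0,0,0,0,0,0,0,0,0,0,0,0,0,0,0,0,0,0,0,0,0],
)

```text
time_s: 9.22
position: [0.571, 0.3645, 0.2195]
tool_rot: [[0.982, -0.188, 0.001], [-0.188, -0.982, 0.001], [0.001, -0.001, -1.0]]
force: [-2.2, -2.2, 9.2]
grip_width: 0.176
grip_force: 58.6
```

Run:
```python
from h import *
o=env.get_obs();print(o['grip_width'],o['joint_positions'].round(2)); go(.5706,.3638,.217,-.1896,o); go(.53,.36,.4,.072,o); go(.458,.037,.40,.072,o)
```

```text
0.1759048367883483 [-0.84  0.85  0.3   1.58 -0.33  0.76 -2.15]
GO shift [-0.0003  0.0008  0.0025] turn [-0.001 -0.001  0.   ]
GO shift [-0.0393  0.012  -0.1805] turn [-0.001 -0.001 -0.261]
GO shift [-0.0493  0.3428 -0.1809] turn [-0.001 -0.001 -0.261]
```

>>> move_arm(
  motion=[0,0,-0.03,0,0,0,0,0,0,-0.08,0,0,0,0,0,0,-0.13,0,0,0,0,0.001,0.03,-0.15,0,0,-0.08,0,0.002,0.07,-0.15,0,0,-0.16,0],
)

```text
time_s: 9.85
position: [0.5594, 0.2952, 0.3703]
tool_rot: [[1.0, -0.025, 0.003], [-0.025, -1.0, 0.002], [0.003, -0.002, -1.0]]
force: [0.2, -1.9, -2.9]
grip_width: 0.179
grip_force: 59.2
```

Run:
```python
from h import *
o=env.get_obs();print(o['grip_width'],o['force']); go(.529,.1185,.36,.072,o)
```

```text
0.17903339686176575 [ 0.20231441 -1.88260154 -2.94403246]
GO shift [-0.026   0.1774  0.0099] turn [-0.002 -0.003 -0.097]
```

>>> move_arm(
  motion=[-0.009,0.06,0,0,0,-0.05,0,-0.018,0.12,0,0,0,-0.097,0,-0.026,0.177,0,0,0,-0.097,0,-0.026,0.177,0.05,0,0,-0.097,0,-0.026,0.177,0.1,0,0,-0.097,0],
)

```text
time_s: 10.48
position: [0.5285, 0.1186, 0.2682]
tool_rot: [[0.998, 0.067, 0.002], [0.067, -0.998, 0.001], [0.002, -0.001, -1.0]]
force: [1.5, 0.9, -2.2]
grip_width: 0.176
grip_force: 59.1
```

>>> move_arm(
  motion=[0,0,0,0,0,0,0,0,0,0,0,0,0,0],
)

```text
time_s: 10.72
position: [0.529, 0.1192, 0.27]
tool_rot: [[0.998, 0.068, 0.001], [0.068, -0.998, 0.0], [0.001, -0.0, -1.0]]
force: [1.3, -0.3, -1.6]
grip_width: 0.175
grip_force: 59.2
```

Run:
```python
from h import *
o=env.get_obs();print(o['grip_width'],o['force']); im,p=snap('wrist','w5.png')
go(.529,.1185,.236,.072,o)
for c,n in(('yellow',(.534,.04)),('blue',(.545,-.12))): m,s=bay(im,p,c,.072,n);print(c,m.round(4),s)
```

```text
0.1753493586337787 [ 1.32536271 -0.26859897 -1.57002714]
GO shift [-0.0001  0.0007  0.034 ] turn [-0.    -0.001 -0.004]
yellow [0.535  0.0382] [np.float64(0.1263), np.float64(0.063)]Traceback (most recent call last):
  File "<stdin>", line 4, in <module>
  File "h.py", line 54, in bay
    k=max(cv2.findContours(best[1].astype('u1'),0,1)[0],key=cv2.contourArea)[:,0]
                           ~~~~^^^
TypeError: 'NoneType' object is not subscriptable
```

View pics/w5.png

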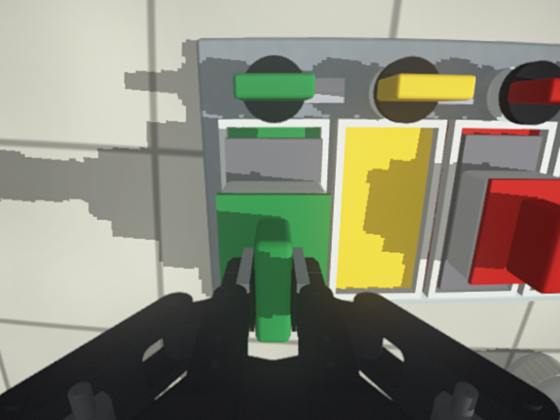

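The red cartridge sits in its pocket and green is centred over its bay. I'll lower and release.

>>> move_arm(
  motion=[0.001,0.0007,0.015,0,0,0,0,0.001,0.0007,0.027,0,0,0,0,0.001,0.0007,0.0335,0,0,0,0,0.001,0.0007,0.0335,0,0,0,0,0.001,0.0007,0.0335,0,0,0,0.06],
)

```text
time_s: 11.4
position: [0.5295, 0.1184, 0.2347]
tool_rot: [[0.998, 0.068, -0.0], [0.068, -0.998, -0.0], [-0.0, 0.0, -1.0]]
force: [-1.2, 0.5, -0.0]
grip_width: 0.373
grip_force: 0.0
```

>>> move_arm(
  motion=[0,0,0,0,0,0,0.06,0,0,-0.04,0,0,0,0.06,0,0,-0.1,0,0,0,0.06,0,0,-0.16,0,0,0,0.06,0,0,-0.16,0,0,0,0.06],
)

```text
time_s: 12.02
position: [0.5302, 0.1185, 0.3989]
tool_rot: [[0.998, 0.068, 0.006], [0.068, -0.998, 0.003], [0.007, -0.002, -1.0]]
force: [0.6, -0.8, -0.1]
grip_width: 0.705
grip_force: 0.0
```

Run:
```python
from h import *
o=env.get_obs();im,p=snap('wrist','w6.png')
print(np.round(meas('green',im,p,(.529,.1185),z=.058),4)); 
go(.585,-.335,.4,.072,o);go(.39,-.338,.4,.072,o)
```

```text
[8.00000e-04 5.28700e-01 1.17800e-01 6.82000e-02 7.00757e+01 5.43653e+01]
GO shift [ 0.024   0.4561 -0.0019] turn [-0.002 -0.007 -0.004]
GO shift [-0.1708  0.4459 -0.0032] turn [-0.002 -0.007 -0.004]
```

>>> move_arm(
  motion=[0.004,0.06,0,0,0,0,0.06,0.008,0.12,0,0,0,0,0.06,0.012,0.18,0,0,0,0,0.06,0.016,0.24,0,0,0,0,0.06,0.018,0.3,0,0,0,0,0.06],
)

```text
time_s: 12.7
position: [0.5677, -0.1813, 0.3935]
tool_rot: [[0.998, 0.068, -0.002], [0.068, -0.998, 0.0], [-0.002, -0.001, -1.0]]
force: [0.9, 0.1, -0.1]
grip_width: 0.698
grip_force: 0.0
```

>>> move_arm(
  motion=[0.002,0.06,0,0,0,0,0.06,0.004,0.12,0,0,0,0,0.06,0.006,0.156,0,0,0,0,0.06,0.006,0.156,0,0,0,0,0.06,0.006,0.156,0,0,0,0,0.06],
)

```text
time_s: 13.32
position: [0.5843, -0.3342, 0.3935]
tool_rot: [[0.998, 0.068, -0.002], [0.068, -0.998, 0.001], [-0.002, -0.001, -1.0]]
force: [0.5, -0.3, -0.4]
grip_width: 0.704
grip_force: 0.0
```

Run:
```python
from h import *
o=env.get_obs();im,p=snap('wrist','w7.png')
print(o['joint_positions'].round(2))
for c,n in(('blue',(.585,-.335)),('yellow',(.39,-.338))):
    b=meas(c,im,p,n)
    if b: print(c,np.round(b,4)); go(b[1],b[2],.217,b[3],o)
```

```text
[ 0.2   0.64  0.39  1.49 -0.26  1.07 -0.86]
blue [ 8.30000e-03  5.79500e-01 -3.41200e-01 -1.40000e-01  7.12403e+01
  5.46965e+01]
GO shift [-0.005   0.0068  0.1765] turn [-0.001  0.002  0.208]
yellow [ 8.60000e-03  3.89500e-01 -3.46600e-01  7.24000e-02  6.81921e+01
  5.54422e+01]
GO shift [-0.1949 -0.0006  0.1768] turn [-0.001  0.002 -0.004]
```

View pics/w7.png

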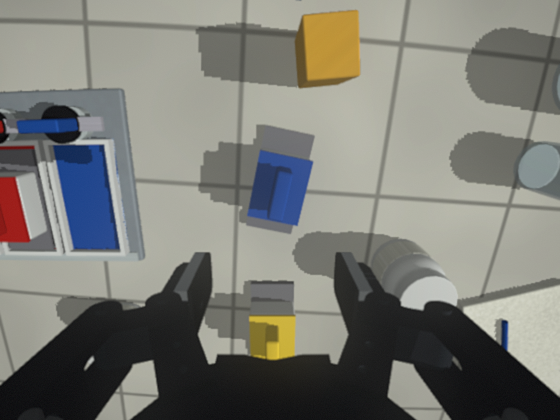

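Blue is at (282,188), with a white tub to the lower right at a safe distance. I'll grasp it.

>>> move_arm(
  motion=[-0.005,0.0068,0.03,0,0,0.11,0.06,-0.005,0.0068,0.08,0,0,0.208,0.06,-0.005,0.0068,0.13,0,0,0.208,0.06,-0.005,0.0068,0.17,0,0,0.208,0.06,-0.005,0.0068,0.1755,0,0,0.208,0.06],
)

```text
time_s: 14.0
position: [0.5794, -0.3403, 0.217]
tool_rot: [[0.99, -0.138, -0.004], [-0.138, -0.99, 0.002], [-0.004, -0.002, -1.0]]
force: [0.1, -0.4, 0.4]
grip_width: 0.703
grip_force: 0.0
```

>>> move_arm(
  motion=[0,0,0,0,0,0,0.06,0,0,0,0,0,0,0,0,0,0,0,0,0,0,0,0,0,0,0,0,0,0,0,0,0,0,0,0],
)

```text
time_s: 14.62
position: [0.58, -0.342, 0.2203]
tool_rot: [[0.99, -0.14, 0.001], [-0.14, -0.99, -0.0], [0.001, 0.0, -1.0]]
force: [-0.3, 3.4, 8.4]
grip_width: 0.179
grip_force: 63.0
```

>>> move_arm(
  motion=[0,0,-0.03,0,0,0,0,0,0,-0.08,0,0,0,0,0,0,-0.13,0,0,0,0,0,-0.03,-0.15,0,0,-0.1,0,0,-0.07,-0.15,0,0,-0.2,0],
)

```text
time_s: 15.25
position: [0.5894, -0.2728, 0.3715]
tool_rot: [[0.998, 0.061, 0.003], [0.061, -0.998, -0.001], [0.003, 0.002, -1.0]]
force: [0.9, 0.1, -3.3]
grip_width: 0.177
grip_force: 61.4
```

Run:
```python
from h import *
o=env.get_obs();print(o['grip_width'],o['force']); go(.5472,-.1208,.37,.072,o)
```

```text
0.17708679244913755 [ 0.85519221  0.14209106 -3.34198756]
GO shift [-0.0328 -0.1543  0.0012] turn [ 0.002 -0.003 -0.011]
```

>>> move_arm(
  motion=[-0.013,-0.06,0,0,0,-0.011,0,-0.025,-0.115,0,0,0,-0.011,0,-0.0328,-0.1543,0,0,0,-0.011,0,-0.0328,-0.1543,0.05,0,0,-0.011,0,-0.0328,-0.1543,0.1,0,0,-0.011,0],
)

```text
time_s: 15.88
position: [0.5477, -0.1198, 0.269]
tool_rot: [[0.997, 0.072, 0.002], [0.072, -0.997, 0.0], [0.002, 0.0, -1.0]]
force: [1.2, -0.3, -2.8]
grip_width: 0.178
grip_force: 61.4
```

>>> move_arm(
  motion=[0,0,0,0,0,0,0,0,0,0,0,0,0,0],
)

```text
time_s: 16.12
position: [0.5481, -0.1211, 0.2711]
tool_rot: [[0.998, 0.07, 0.001], [0.07, -0.998, -0.0], [0.001, 0.0, -1.0]]
force: [1.3, -0.6, -2.8]
grip_width: 0.18
grip_force: 61.3
```

```bash
cat >> h.py <<'E'
def held(c,im,p,o,zoff):
    """held cartridge: lid front edge, sides, in tool xy"""
    m=mask(im,c); R=np.array(o['tool_rot'])
    rows=[r for r in range(150,240) if m[r,200:350].sum()>90*255]; r=rows[0]; xs=np.where(m[r+8,180:370])[0]+180
    Q=ray(p,[[xs[0],r],[xs[-1],r]],o['position'][2]-zoff+.042); t=(Q-o['position'])@R
    print('held lid row',r,'centre x',(t[:,0].mean()-.036).round(4),'y',t[:,1].mean().round(4),'skew',((t[1]-t[0])[0]/.056).round(3))
E
python3 - <<'E'
from h import *
o=env.get_obs();print(o['grip_width'],o['force']); im,p=snap('wrist','w8.png')
held('blue',im,p,o,.22); go(.5472,-.121,.236,.072,o)
held('red',cv2.imread('pics/w2.png'),dict(p),o,.22)
E
```

```text
0.18027380683869224 [ 1.25112784 -0.58280731 -2.83023473]
held lid row 194 centre x -0.0006 y 0.0004 skew -0.0
GO shift [-0.0009 -0.0001  0.0351] turn [ 0.    -0.001 -0.002]
held lid row 195 centre x -0.0011 y 0.0004 skew -0.0
```

Held as expected. I'll lower and release blue, then head for yellow.

>>> move_arm(
  motion=[-0.0012,0,0.016,0,0,0,0,-0.0012,0,0.028,0,0,0,0,-0.0012,0,0.0345,0,0,0,0,-0.0012,0,0.0345,0,0,0,0,-0.0012,0,0.0345,0,0,0,0.06],
)

```text
time_s: 16.8
position: [0.5465, -0.1207, 0.2349]
tool_rot: [[0.997, 0.071, 0.0], [0.071, -0.997, 0.0], [0.0, -0.0, -1.0]]
force: [0.7, 0.1, 0.9]
grip_width: 0.372
grip_force: 0.0
```

>>> move_arm(
  motion=[0,0,0,0,0,0,0.06,0,0,-0.04,0,0,0,0.06,0,0,-0.1,0,0,0,0.06,0,0,-0.16,0,0,0,0.06,0,0,-0.16,0,0,0,0.06],
)

```text
time_s: 17.42
position: [0.5471, -0.1212, 0.3989]
tool_rot: [[0.997, 0.07, 0.007], [0.07, -0.998, -0.0], [0.007, 0.001, -1.0]]
force: [0.3, -0.4, -1.4]
grip_width: 0.705
grip_force: 0.0
```

Run:
```python
from h import *
o=env.get_obs();im,p=snap('wrist','w9.png')
print(np.round(meas('blue',im,p,(.546,-.121),z=.058),4)); 
go(.39,-.344,.4,.072,o)
```

```text
[ 9.400000e-03  5.554000e-01 -1.206000e-01  6.560000e-02  1.098613e+02
  5.545250e+01]
GO shift [-0.1724  0.2112 -0.0021] turn [ 0.001 -0.007 -0.001]
```

>>> move_arm(
  motion=[-0.038,0.045,0,0,0,0,0.06,-0.076,0.09,0,0,0,0,0.06,-0.114,0.135,0,0,0,0,0.06,-0.15,0.18,0,0,0,0,0.06,-0.1724,0.2112,0,0,0,0,0.06],
)

```text
time_s: 18.1
position: [0.3874, -0.3453, 0.3938]
tool_rot: [[0.998, 0.069, -0.002], [0.069, -0.998, 0.001], [-0.002, -0.001, -1.0]]
force: [0.8, 0.1, 0.4]
grip_width: 0.706
grip_force: 0.0
```

>>> move_arm(
  motion=[0,0,0,0,0,0,0.06,0,0,0,0,0,0,0.06],
)

```text
time_s: 18.35
position: [0.3897, -0.343, 0.394]
tool_rot: [[0.997, 0.071, -0.001], [0.071, -0.997, 0.001], [-0.001, -0.001, -1.0]]
force: [-0.5, 0.1, 0.1]
grip_width: 0.704
grip_force: 0.0
```

Run:
```python
from h import *
o=env.get_obs();im,p=snap('wrist','w10.png')
b=meas('yellow',im,p,(.39,-.344)); print(np.round(b,4),o['joint_positions'].round(2)); go(b[1],b[2],.217,b[3],o)
a=cv2.imread('pics/w9.png'); cv2.imwrite('pics/w9_10.png',np.hstack([a[::1,::1][:, :], im])[:, :][::1] if 0 else cv2.resize(np.hstack([a,im]),(800,300)))
```

```text
[ 5.20000e-03  3.85600e-01 -3.46800e-01  6.75000e-02  7.14621e+01
  5.57472e+01] [ 0.26  0.4   0.47  1.91 -0.23  0.89 -0.67]
GO shift [-0.0041  0.0038  0.177 ] turn [-0.001  0.001  0.004]
```

View pics/w9_10.png

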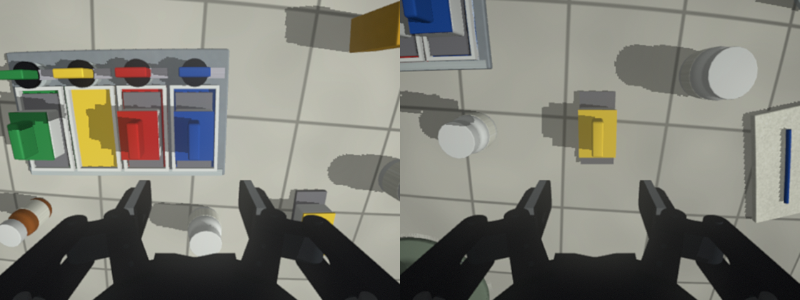

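Blue is seated. Yellow at (598,133 in the composite) is clear of the tubs, so I'll grasp it.

>>> move_arm(
  motion=[-0.0041,0.0038,0.04,0,0,0,0.06,-0.0041,0.0038,0.09,0,0,0,0.06,-0.0041,0.0038,0.14,0,0,0,0.06,-0.0041,0.0038,0.17,0,0,0,0.06,-0.0041,0.0038,0.176,0,0,0,0.06],
)

```text
time_s: 19.02
position: [0.3857, -0.3465, 0.2172]
tool_rot: [[0.997, 0.072, -0.003], [0.072, -0.997, 0.002], [-0.002, -0.002, -1.0]]
force: [-0.7, -0.2, 0.6]
grip_width: 0.703
grip_force: 0.0
```

>>> move_arm(
  motion=[0,0,0,0,0,0,0.06,0,0,0,0,0,0,0,0,0,0,0,0,0,0,0,0,0,0,0,0,0,0,0,0,0,0,0,0],
)

```text
time_s: 19.65
position: [0.3858, -0.3476, 0.2195]
tool_rot: [[0.997, 0.071, 0.001], [0.071, -0.997, -0.0], [0.001, 0.0, -1.0]]
force: [-0.4, 2.9, 9.7]
grip_width: 0.175
grip_force: 63.1
```

>>> move_arm(
  motion=[0,0,-0.03,0,0,0,0,0,0,-0.08,0,0,0,0,0,0,-0.13,0,0,0,0,0,0,-0.18,0,0,0,0,0,0,-0.18,0,0,0,0],
)

```text
time_s: 20.27
position: [0.3857, -0.3481, 0.402]
tool_rot: [[0.997, 0.071, 0.005], [0.071, -0.997, -0.003], [0.005, 0.003, -1.0]]
force: [0.2, 0.4, -3.6]
grip_width: 0.181
grip_force: 61.3
```

Run:
```python
from h import *
o=env.get_obs();print(o['grip_width'],o['force']); go(.5357,.0386,.40,.072,o)
```

```text
0.1810672299914973 [ 0.17127813  0.4326129  -3.55138639]
GO shift [ 0.1769 -0.3751  0.0017] turn [ 0.003 -0.005 -0.001]
```

>>> move_arm(
  motion=[0.025,-0.053,0,0,0,0,0,0.05,-0.106,0,0,0,0,0,0.075,-0.159,0,0,0,0,0,0.1,-0.212,0,0,0,0,0,0.12,-0.255,0,0,0,0,0],
)

```text
time_s: 20.9
position: [0.4875, -0.0823, 0.3979]
tool_rot: [[0.997, 0.072, -0.001], [0.072, -0.997, 0.0], [-0.001, -0.0, -1.0]]
force: [1.2, -0.9, -2.8]
grip_width: 0.172
grip_force: 61.3
```

>>> move_arm(
  motion=[0.025,-0.053,0,0,0,0,0,0.045,-0.096,0,0,0,0,0,0.0569,-0.12,0.03,0,0,0,0,0.0569,-0.12,0.08,0,0,0,0,0.0569,-0.12,0.13,0,0,0,0],
)

```text
time_s: 21.52
position: [0.5349, 0.0394, 0.2665]
tool_rot: [[0.997, 0.071, -0.001], [0.071, -0.997, -0.0], [-0.001, 0.0, -1.0]]
force: [1.6, 0.6, -2.6]
grip_width: 0.177
grip_force: 61.3
```

>>> move_arm(
  motion=[0,0,0,0,0,0,0,0,0,0,0,0,0,0],
)

```text
time_s: 21.78
position: [0.5358, 0.0387, 0.27]
tool_rot: [[0.998, 0.07, 0.001], [0.07, -0.998, -0.0], [0.001, 0.0, -1.0]]
force: [0.1, -0.8, -1.6]
grip_width: 0.179
grip_force: 61.1
```

Run:
```python
from h import *
o=env.get_obs();print(o['grip_width'],o['force']); im,p=snap('wrist','w11.png')
held('yellow',im,p,o,.22); go(.5357,.0386,.236,.072,o)
```

```text
0.17867021692251017 [ 0.11108555 -0.81898322 -1.62572866]
held lid row 193 centre x -0.0001 y 0.0004 skew -0.0
GO shift [-0.0001  0.0001  0.034 ] turn [ 0.    -0.001 -0.002]
```

>>> move_arm(
  motion=[-0.0008,0,0.015,0,0,0,0,-0.0008,0,0.027,0,0,0,0,-0.0008,0,0.0335,0,0,0,0,-0.0008,0,0.0335,0,0,0,0,-0.0008,0,0.0335,0,0,0,0.06],
)

```text
time_s: 22.45
position: [0.5348, 0.0388, 0.2353]
tool_rot: [[0.998, 0.071, 0.0], [0.071, -0.998, -0.0], [0.0, 0.0, -1.0]]
force: [-0.3, -0.3, 0.5]
grip_width: 0.378
grip_force: 0.0
```

>>> move_arm(
  motion=[0,0,0,0,0,0,0.06,0,0,-0.04,0,0,0,0.06,0,0,-0.1,0,0,0,0.06,0,0,-0.16,0,0,0,0.06,0,0,-0.16,0,0,0,0.06],
)

```text
time_s: 23.08
position: [0.5354, 0.0387, 0.3995]
tool_rot: [[0.997, 0.071, 0.007], [0.071, -0.998, 0.002], [0.007, -0.001, -1.0]]
force: [0.3, 0.2, -0.2]
grip_width: 0.703
grip_force: 0.0
```

Run:
```python
from h import *
o=env.get_obs();im,p=snap('wrist','w12.png'); R=cv2.Rodrigues(p['rvec'])[0]; print('cam',(-R.T@p['tvec']).round(3),o['joint_positions'].round(2))
for c,n in(('green',(.614,.125)),('yellow',(.62,.045)),('red',(.626,-.035)),('blue',(.632,-.115))):
    b=meas(c,im,p,n,z=.078,amin=100,far=.05); print('wing',c,np.round(b,4) if b else b)
m=np.array([.5376,-.0013]);u=np.array([np.cos(.072),np.sin(.072)]);v=np.array([-u[1],u[0]])
for c,k in(('blue',-.12),('red',-.04),('yellow',.04),('green',.12)): print(c,'bay',(m+k*v).round(4),'stud',(m+k*v+.086*u).round(4))
s=m+.04*v+.086*u; go(s[0],s[1],.30,.072+np.pi/2,o)
```

```text
cam [0.609 0.043 0.368] [-0.49  0.41  0.41  1.86 -0.21  0.91 -1.48]
wing green [ 4.20000e-03  6.15200e-01  1.20900e-01 -1.50990e+00  4.24451e+01
  1.10749e+01]
wing yellow [ 1.10000e-03  6.20700e-01  4.42000e-02 -1.50090e+00  3.88964e+01
  1.18645e+01]
wing red [ 2.50000e-03  6.26000e-01 -3.25000e-02 -1.49120e+00  4.38981e+01
  1.10766e+01]
wing blue [ 1.30000e-03  6.31900e-01 -1.13700e-01 -1.48350e+00  3.90049e+01
  1.12029e+01]
blue bay [ 0.5462 -0.121 ] stud [ 0.632  -0.1148]
red bay [ 0.5405 -0.0412] stud [ 0.6263 -0.035 ]
yellow bay [0.5347 0.0386] stud [0.6205 0.0448]
green bay [0.529  0.1184] stud [0.6147 0.1246]
GO shift [0.0846 0.0001 0.1   ] turn [ 0.004 -0.006 -1.572]
```

View pics/w12.png

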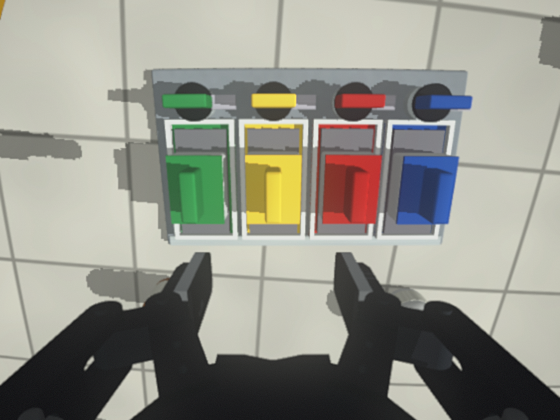

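The picture shows all four cartridges seated (lids at row 190). The studs at row 100 are still open, with wings where the model puts them. I'll start locking with yellow.

>>> move_arm(
  motion=[0.04,0,0,0,0,-0.185,0.04,0.0846,0,0,0,0,-0.37,0.04,0.0846,0,0.03,0,0,-0.555,0.04,0.0846,0,0.06,0,0,-0.74,0.04,0.0846,0,0.1,0,0,-0.925,0.04],
)

```text
time_s: 23.75
position: [0.6188, 0.0449, 0.2934]
tool_rot: [[0.539, 0.842, -0.001], [0.842, -0.539, 0.0], [-0.0, -0.001, -1.0]]
force: [0.6, -0.4, -0.7]
grip_width: 0.467
grip_force: 0.0
```

>>> move_arm(
  motion=[0,0,0,0,0,-0.185,0.04,0,0,0,0,0,-0.37,0.04,0,0,0,0,0,-0.555,0.04,0,0,0,0,0,-0.647,0.04,0,0,0,0,0,-0.647,0.04],
)

```text
time_s: 24.38
position: [0.6187, 0.0446, 0.2941]
tool_rot: [[-0.071, 0.997, -0.002], [0.997, 0.071, 0.0], [0.001, -0.002, -1.0]]
force: [0.4, -0.5, -0.3]
grip_width: 0.47
grip_force: 0.0
```

Run:
```python
from h import *
o=env.get_obs(); print(o['joint_positions'].round(2),o['force'],o['grip_width']); go(.6205,.0448,.224,.072+np.pi/2,o)
```

```text
[-0.14  0.64 -0.04  1.7   0.04  0.8  -0.13] [ 0.42114636 -0.52524331 -0.31460174] 0.47004334830307515
GO shift [-0.      0.0019  0.0701] turn [-0.002 -0.001 -0.001]
```

>>> move_arm(
  motion=[0,0.0019,0.03,0,0,0,0.04,0,0.0019,0.06,0,0,0,0.04,0,0.0019,0.07,0,0,0,0.04,0,0.0019,0.07,0,0,0,0,0,0.0019,0.07,0,0,0,0],
)

```text
time_s: 25.0
position: [0.6211, 0.0451, 0.2263]
tool_rot: [[-0.071, 0.997, 0.0], [0.997, 0.071, 0.0], [0.0, 0.0, -1.0]]
force: [-2.3, -0.4, -2.7]
grip_width: 0.128
grip_force: 59.6
```

>>> move_arm(
  motion=[0,0,0.004,0,0,0,0,0,0,0.008,0,0,0,0,0,0,0.012,0,0,0,0,0,0,0.015,0,0,0,0,0,0,0.015,0,0,0,0],
)

```text
time_s: 25.62
position: [0.6218, 0.0451, 0.2141]
tool_rot: [[-0.071, 0.997, 0.003], [0.997, 0.071, 0.0], [0.0, 0.003, -1.0]]
force: [-18.0, -1.5, 62.2]
grip_width: 0.126
grip_force: 70.1
```

Fully in, but pushing hard. I'll ease off slightly and turn.

>>> move_arm(
  motion=[0,0,-0.003,0,0,0.15,0,0,0,-0.003,0,0,0.33,0,0,0,-0.003,0,0,0.51,0,0,0,-0.003,0,0,0.69,0,0,0,-0.003,0,0,0.87,0],
)

```text
time_s: 26.25
position: [0.6215, 0.0446, 0.2147]
tool_rot: [[0.72, 0.694, 0.002], [0.694, -0.72, -0.0], [0.002, 0.002, -1.0]]
force: [-6.0, -2.8, 17.6]
grip_width: 0.131
grip_force: 63.2
```

>>> move_arm(
  motion=[0,0,0,0,0,0.18,0,0,0,0,0,0,0.36,0,0,0,0,0,0,0.54,0,0,0,0,0,0,0.71,0,0,0,0,0,0,0.71,0],
)

```text
time_s: 26.88
position: [0.6213, 0.0447, 0.2145]
tool_rot: [[0.998, 0.06, 0.001], [0.06, -0.998, -0.001], [0.001, 0.001, -1.0]]
force: [-6.1, -2.1, 20.9]
grip_width: 0.124
grip_force: 63.9
```

Run:
```python
from h import *
o=env.get_obs(); print(o['force'],o['ft_torque'],o['grip_width']); go(.6205,.0448,.214,.072,o)
```

```text
[-6.13772527 -2.12236209 20.8873573 ] [-0.67504723  1.58611374  0.18664119] 0.12393487395069046
GO shift [-0.0008 -0.0001  0.0005] turn [ 0.001 -0.001 -0.012]
```

>>> move_arm(
  motion=[0,0,0,0,0,0,0.04,0,0,0,0,0,0,0.04,0,0,-0.03,0,0,0,0.04,0,0,-0.08,0,0,0,0.04,0,0,-0.08,0,0,0,0.04],
)

```text
time_s: 27.5
position: [0.622, 0.0448, 0.2967]
tool_rot: [[0.998, 0.063, 0.005], [0.063, -0.998, 0.001], [0.005, -0.001, -1.0]]
force: [-0.1, 0.1, -1.1]
grip_width: 0.462
grip_force: 0.0
```

>>> move_arm(
  motion=[0,0.04,0,0,0,-0.18,0.04,0,0.08,0,0,0,-0.36,0.04,0,0.08,0,0,0,-0.54,0.04,0,0.08,0,0,0,-0.72,0.04,0,0.08,0,0,0,-0.9,0.04],
)

```text
time_s: 28.12
position: [0.6259, -0.0349, 0.2927]
tool_rot: [[0.566, 0.824, -0.001], [0.824, -0.566, 0.0], [-0.0, -0.001, -1.0]]
force: [0.0, -0.3, -0.4]
grip_width: 0.473
grip_force: 0.0
```

>>> move_arm(
  motion=[0,0,0,0,0,-0.18,0.04,0,0,0,0,0,-0.36,0.04,0,0,0,0,0,-0.54,0.04,0,0,0,0,0,-0.68,0.04,0,0,0,0,0,-0.68,0.04],
)

```text
time_s: 28.75
position: [0.6259, -0.035, 0.2929]
tool_rot: [[-0.071, 0.997, -0.0], [0.997, 0.071, 0.001], [0.001, -0.0, -1.0]]
force: [0.2, -0.3, -0.2]
grip_width: 0.467
grip_force: 0.0
```

Run:
```python
from h import *
o=env.get_obs(); print(o['force'],o['grip_width']); go(.6263,-.035,.224,.072+np.pi/2,o)
im,p=snap('wrist','w13.png')
b=meas('yellow',im,p,(.6205,.045),z=.072,amin=100,far=.05); print('wing',np.round(b,4) if b else b)
```

```text
[ 0.19870213 -0.29159344 -0.19475679] 0.46674779128279653
GO shift [-0.      0.0004  0.0689] turn [-0.    -0.001 -0.001]
wing [ 1.46000e-02  6.06700e-01  4.98000e-02 -3.81800e-01  6.91283e+01
  2.50686e+01]
```

>>> move_arm(
  motion=[0,0.0004,0.03,0,0,0,0.04,0,0.0004,0.06,0,0,0,0.04,0,0.0004,0.069,0,0,0,0.04,0,0.0004,0.069,0,0,0,0,0,0.0004,0.069,0,0,0,0],
)

```text
time_s: 29.42
position: [0.6266, -0.0348, 0.2254]
tool_rot: [[-0.071, 0.997, 0.001], [0.997, 0.071, -0.0], [-0.0, 0.001, -1.0]]
force: [-0.9, -0.6, -0.8]
grip_width: 0.134
grip_force: 59.9
```

>>> move_arm(
  motion=[0,0,0.004,0,0,0,0,0,0,0.008,0,0,0,0,0,0,0.013,0,0,0,0,0,0,0.013,0,0,0.1,0,0,0,0.013,0,0,0.28,0],
)

```text
time_s: 30.05
position: [0.6268, -0.0349, 0.2139]
tool_rot: [[0.212, 0.977, 0.002], [0.977, -0.212, 0.001], [0.001, 0.002, -1.0]]
force: [-12.6, 1.2, 39.4]
grip_width: 0.127
grip_force: 66.0
```

>>> move_arm(
  motion=[0,0,0,0,0,0.18,0,0,0,0,0,0,0.36,0,0,0,0,0,0,0.54,0,0,0,0,0,0,0.72,0,0,0,0,0,0,0.9,0],
)

```text
time_s: 30.68
position: [0.6269, -0.0351, 0.2139]
tool_rot: [[0.898, 0.441, 0.003], [0.441, -0.898, 0.0], [0.003, 0.001, -1.0]]
force: [-12.5, 0.0, 38.9]
grip_width: 0.126
grip_force: 65.8
```

>>> move_arm(
  motion=[0,0,0,0,0,0.18,0,0,0,0,0,0,0.36,0,0,0,0,0,0,0.4,0,0,0,0,0,0,0.4,0],
)

```text
time_s: 31.18
position: [0.6269, -0.0352, 0.2139]
tool_rot: [[0.998, 0.062, 0.002], [0.062, -0.998, 0.0], [0.002, 0.0, -1.0]]
force: [-11.1, 1.1, 42.4]
grip_width: 0.13
grip_force: 66.3
```

>>> move_arm(
  motion=[0,0,-0.002,0,0,0,0.04,0,0,-0.002,0,0,0,0.04,0,0,-0.03,0,0,0,0.04,0,0,-0.08,0,0,0,0.04,0,0,-0.082,0,0,0,0.04],
)

```text
time_s: 31.8
position: [0.6273, -0.0351, 0.2964]
tool_rot: [[0.998, 0.062, 0.005], [0.062, -0.998, 0.0], [0.005, 0.0, -1.0]]
force: [-0.8, 0.1, 0.0]
grip_width: 0.467
grip_force: 0.0
```

>>> move_arm(
  motion=[0,0.04,0,0,0,-0.18,0.04,0,0.08,0,0,0,-0.36,0.04,0,0.08,0,0,0,-0.54,0.04,0,0.08,0,0,0,-0.72,0.04,0,0.08,0,0,0,-0.9,0.04],
)

```text
time_s: 32.42
position: [0.6313, -0.1147, 0.2925]
tool_rot: [[0.567, 0.824, -0.001], [0.824, -0.567, 0.0], [-0.0, -0.001, -1.0]]
force: [-0.4, 0.1, 0.0]
grip_width: 0.468
grip_force: 0.0
```

>>> move_arm(
  motion=[0,0,0,0,0,-0.18,0.04,0,0,0,0,0,-0.36,0.04,0,0,0,0,0,-0.54,0.04,0,0,0,0,0,-0.68,0.04,0,0,0,0,0,-0.68,0.04],
)

```text
time_s: 33.05
position: [0.6313, -0.1148, 0.2927]
tool_rot: [[-0.071, 0.997, -0.001], [0.997, 0.071, 0.001], [0.001, -0.001, -1.0]]
force: [0.9, -0.0, -0.4]
grip_width: 0.469
grip_force: 0.0
```

Run:
```python
from h import *
o=env.get_obs(); print(o['force'],o['grip_width']); go(.632,-.1148,.224,.072+np.pi/2,o)
```

```text
[ 0.85875136 -0.03134831 -0.35101162] 0.4689625129743686
GO shift [-0.0001  0.0008  0.0687] turn [-0.001 -0.001 -0.001]
```

>>> move_arm(
  motion=[0,0.0008,0.03,0,0,0,0.04,0,0.0008,0.06,0,0,0,0.04,0,0.0008,0.0687,0,0,0,0.04,0,0.0008,0.0687,0,0,0,0,0,0.0008,0.0687,0,0,0,0],
)

```text
time_s: 33.67
position: [0.6324, -0.1146, 0.2257]
tool_rot: [[-0.071, 0.997, 0.001], [0.997, 0.071, -0.0], [-0.0, 0.001, -1.0]]
force: [-1.6, 0.3, -0.3]
grip_width: 0.129
grip_force: 59.9
```

>>> move_arm(
  motion=[0,0,0.004,0,0,0,0,0,0,0.008,0,0,0,0,0,0,0.013,0,0,0,0,0,0,0.013,0,0,0.1,0,0,0,0.013,0,0,0.28,0],
)

```text
time_s: 34.3
position: [0.6326, -0.1149, 0.2142]
tool_rot: [[0.212, 0.977, 0.002], [0.977, -0.212, 0.0], [0.001, 0.002, -1.0]]
force: [-12.8, 3.5, 38.3]
grip_width: 0.129
grip_force: 65.7
```

>>> move_arm(
  motion=[0,0,0,0,0,0.18,0,0,0,0,0,0,0.36,0,0,0,0,0,0,0.54,0,0,0,0,0,0,0.72,0,0,0,0,0,0,0.9,0],
)

```text
time_s: 34.92
position: [0.6326, -0.115, 0.2142]
tool_rot: [[0.898, 0.441, 0.002], [0.441, -0.898, 0.0], [0.002, 0.001, -1.0]]
force: [-12.5, 2.3, 37.8]
grip_width: 0.129
grip_force: 65.7
```

>>> move_arm(
  motion=[0,0,0,0,0,0.18,0,0,0,0,0,0,0.36,0,0,0,0,0,0,0.4,0,0,0,0,0,0,0.4,0],
)

```text
time_s: 35.42
position: [0.6326, -0.115, 0.2142]
tool_rot: [[0.998, 0.062, 0.002], [0.062, -0.998, -0.0], [0.002, 0.0, -1.0]]
force: [-11.8, 2.1, 40.9]
grip_width: 0.129
grip_force: 66.1
```

>>> move_arm(
  motion=[0,0,-0.002,0,0,0,0.04,0,0,-0.002,0,0,0,0.04,0,0,-0.03,0,0,0,0.04,0,0,-0.08,0,0,0,0.04,0,0,-0.082,0,0,0,0.04],
)

```text
time_s: 36.05
position: [0.633, -0.115, 0.2968]
tool_rot: [[0.998, 0.063, 0.005], [0.063, -0.998, -0.001], [0.005, 0.001, -1.0]]
force: [0.3, -0.1, -0.7]
grip_width: 0.465
grip_force: 0.0
```

>>> move_arm(
  motion=[0,-0.05,0,0,0,-0.18,0.04,0,-0.1,0,0,0,-0.36,0.04,0,-0.15,0,0,0,-0.54,0.04,0,-0.2,0,0,0,-0.72,0.04,0,-0.24,0,0,0,-0.9,0.04],
)

```text
time_s: 36.67
position: [0.6167, 0.1273, 0.2929]
tool_rot: [[0.565, 0.825, -0.001], [0.825, -0.565, 0.0], [0.0, -0.001, -1.0]]
force: [0.4, -0.4, -1.1]
grip_width: 0.466
grip_force: 0.0
```

>>> move_arm(
  motion=[0,0,0,0,0,-0.18,0.04,0,0,0,0,0,-0.36,0.04,0,0,0,0,0,-0.54,0.04,0,0,0,0,0,-0.68,0.04,0,0,0,0,0,-0.68,0.04],
)

```text
time_s: 37.3
position: [0.6171, 0.1247, 0.293]
tool_rot: [[-0.071, 0.997, -0.001], [0.997, 0.071, 0.0], [0.0, -0.001, -1.0]]
force: [-1.1, -0.2, 0.6]
grip_width: 0.47
grip_force: 0.0
```

Run:
```python
from h import *
o=env.get_obs(); print(o['force'],o['grip_width']); go(.6147,.1246,.224,.072+np.pi/2,o)
```

```text
[-1.07354472 -0.21271446  0.63185146] 0.46965105984483657
GO shift [-0.     -0.0024  0.069 ] turn [-0.001 -0.    -0.001]
```

>>> move_arm(
  motion=[0,-0.0024,0.03,0,0,0,0.04,0,-0.0024,0.06,0,0,0,0.04,0,-0.0024,0.069,0,0,0,0.04,0,-0.0024,0.069,0,0,0,0,0,-0.0024,0.069,0,0,0,0],
)

```text
time_s: 37.92
position: [0.6151, 0.1248, 0.2257]
tool_rot: [[-0.071, 0.997, 0.001], [0.997, 0.071, 0.0], [0.0, 0.001, -1.0]]
force: [-0.1, -0.2, -3.3]
grip_width: 0.128
grip_force: 59.5
```

>>> move_arm(
  motion=[0,0,0.004,0,0,0,0,0,0,0.008,0,0,0,0,0,0,0.013,0,0,0,0,0,0,0.013,0,0,0.1,0,0,0,0.013,0,0,0.28,0],
)

```text
time_s: 38.55
position: [0.6156, 0.1247, 0.214]
tool_rot: [[0.212, 0.977, 0.003], [0.977, -0.212, 0.001], [0.002, 0.003, -1.0]]
force: [-7.7, -1.9, 31.3]
grip_width: 0.127
grip_force: 65.5
```

>>> move_arm(
  motion=[0,0,0,0,0,0.18,0,0,0,0,0,0,0.36,0,0,0,0,0,0,0.54,0,0,0,0,0,0,0.72,0,0,0,0,0,0,0.9,0],
)

```text
time_s: 39.17
position: [0.6156, 0.1243, 0.214]
tool_rot: [[0.898, 0.441, 0.003], [0.441, -0.898, 0.001], [0.003, 0.001, -1.0]]
force: [-8.5, -4.4, 33.9]
grip_width: 0.127
grip_force: 65.4
```

>>> move_arm(
  motion=[0,0,0,0,0,0.18,0,0,0,0,0,0,0.36,0,0,0,0,0,0,0.4,0,0,0,0,0,0,0.4,0],
)

```text
time_s: 39.67
position: [0.6155, 0.1245, 0.2138]
tool_rot: [[0.998, 0.062, 0.003], [0.062, -0.998, 0.0], [0.003, -0.0, -1.0]]
force: [-7.0, -2.3, 34.3]
grip_width: 0.127
grip_force: 66.0
```

>>> move_arm(
  motion=[0,0,-0.002,0,0,0,0.04,0,0,-0.002,0,0,0,0.04,0,0,-0.03,0,0,0,0.04,0,0,-0.08,0,0,0,0.04,0,0,-0.14,0,0,0,0.04],
)

```text
time_s: 40.3
position: [0.6145, 0.1249, 0.3523]
tool_rot: [[0.998, 0.063, -0.002], [0.063, -0.998, -0.001], [-0.002, 0.001, -1.0]]
force: [0.7, 1.4, -0.3]
grip_width: 0.466
grip_force: 0.0
```

>>> move_arm(
  motion=[-0.02,0.05,-0.04,0,0,0,0.04,-0.06,0.1,-0.04,0,0,0,0.04,-0.09,0.13,-0.04,0,0,0,0.04,-0.09,0.13,-0.04,0,0,0,0.04,-0.09,0.13,-0.04,0,0,0,0.04],
)

```text
time_s: 40.92
position: [0.5334, -0.0102, 0.3917]
tool_rot: [[0.998, 0.063, 0.0], [0.063, -0.998, 0.0], [0.0, -0.0, -1.0]]
force: [-0.5, -0.1, -0.3]
grip_width: 0.469
grip_force: 0.0
```

Run:
```python
from h import *
o=env.get_obs(); print(o['force'],o['position'],o['time_s']); im,p=snap('wrist','w14.png')
c=im[30:290,120:520]; cv2.imwrite('pics/w14c.png',cv2.resize(c,(800,520),interpolation=3))
u=np.array([np.cos(.072),np.sin(.072)]);v=np.array([-u[1],u[0]]);m=np.array([.5376,-.0013])
for c,k in(('blue',-.12),('red',-.04),('yellow',.04),('green',.12)):
    s=m+k*v+.086*u
    b=meas(c,im,p,s,z=.072,amin=100,far=.04); print(c,s.round(4),np.round(b,4) if b else b)
```

```text
[-0.53706763 -0.08146248 -0.2955784 ] [ 0.53337724 -0.01021267  0.39171872] 40.925
blue [ 0.632  -0.1148] [ 0.00000e+00  6.32000e-01 -1.14800e-01 -3.19000e-02  3.79775e+01
  1.32904e+01]
red [ 0.6263 -0.035 ] [ 3.00000e-04  6.26400e-01 -3.48000e-02  8.41000e-02  3.81268e+01
  1.40454e+01]
yellow [0.6205 0.0448] [3.10000e-03 6.21000e-01 4.17000e-02 6.69000e-02 3.83313e+01 1.66163e+01]
green [0.6147 0.1246] [7.30000e-03 6.15800e-01 1.17300e-01 7.69000e-02 3.80963e+01 2.23380e+01]
```

View pics/w14c.png

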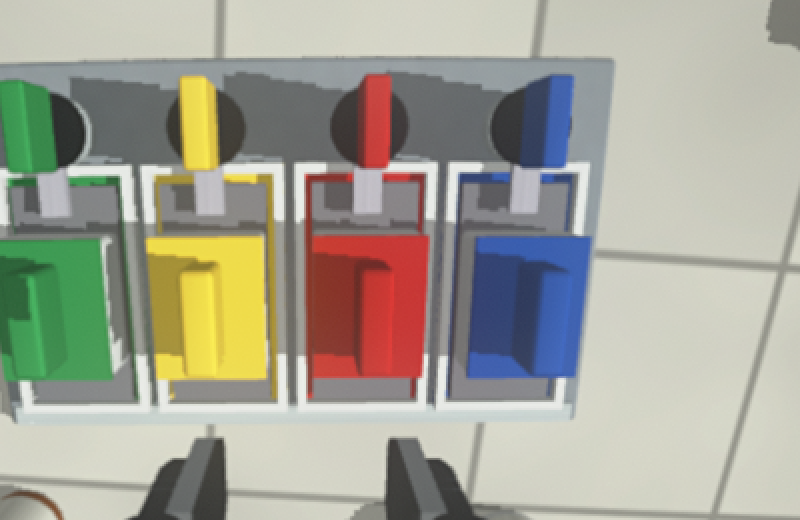

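The picture shows all four wings along x with their tongues over the pockets, and all four cartridges inside their rims. I'll hand in.

```bash
python3 -c "
from plant import env
print(env.close_job())"
```

```text
the job is handed in; nothing more can be done
None
```

The job is handed in, though the hand-in gave no verdict: all four cartridges are in the bays of their own colours, all four studs are turned with their tongues over the pockets, and no jar, tub or carton was touched; I judged the studs' spring-back from the full turn past the stop and did not measure it.

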